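# Lock an underweight pack away in the reject box

### The job

The biscuit pack lying on the feed shelf of the steel reject box is underweight and has to be locked away. Using only your fingertips, push the bolt on top of the box out of the eye of the flap, push the pack along the shelf and in through the hanging flap until it drops inside, draw back so that the flap falls shut behind it, and push the bolt fully home through the eye again. Do not pick up or lift the pack, and leave the things standing around undisturbed.

Things in the scene. Friction and masses are not known exactly. Their poses are not given: they have to be found in the camera images.
- reject_box: Fixed stainless box on the table, 112 mm wide (y). Origin on the table, mid-width, in the flap's plane; +x runs from the feed shelf through the flap into the box, +y to the left seen from the shelf. Behind the flap a smooth slide drops at 45 deg to the floor; the box ends at x = 110 mm. Head rail above the flap: x = -8 to 16 mm, top at z = 123 mm; behind it a flat roof of the same height.
- shelf_mouth (a point): Middle of the open front edge of the feed shelf, at box x = -165 mm, on its top face (z = 85 mm). The level smooth shelf is 118 mm wide and runs from here to box x = 3 mm, just past the flap. Side guides 14 mm high, 114 mm apart at x = -160 mm, narrow to 78 mm apart at x = -40 mm; from there to the flap straight cheeks, 78 mm apart and 30 mm high.
- flap (a joint): Light gravity flap, rad. 0 = hangs shut, grows to 1.35 as its lower edge swings into the box (+x). Aluminium plate 80 x 27 x 3 mm, 30 g, hinged along box y at x = 0, z = 115 mm; falls shut by itself within about a second. At its right end (box y = -36 mm) a tab with an eye stands up to z = 137 mm, tipping towards the shelf as the flap opens. The bolt in the eye holds it but for 0.1 rad of play.
- flap_edge (a point): Middle of the flap's lower edge; hanging shut, 2 mm above the shelf. The opening behind is 82 mm wide and 30 mm high.
- bolt (a joint): Bolt, a 6 mm rod lying on the head rail along box y, in m. 0 = fully home, rod through the eye of the flap's tab; grows as it is pushed to the left (+y of the box) to its stop at 0.024; clear of the eye above 0.012. Stays where it is left; takes about 2 N to move. Enters the eye only while the flap hangs shut. Its two straps (box y = -29 to -8 mm) stand 10 mm above the rail.
- bolt_knob (a point): Top centre of the bolt's upright round black knob, 12 mm in diameter, 14 mm high on a 7 mm stem; top 30 mm above the head rail (z = 153 mm). At box x = 4 mm; y = 14 mm when home, 38 mm when fully withdrawn. The tab with the eye is at box y = -38 to -34 mm, which leaves about 42 mm for a finger between tab and knob when the bolt is home.
- reject_pack: The underweight cellophane-wrapped brown biscuit pack, about 100 x 70 x 11 mm, 40 to 85 g, flat on the feed shelf, its length (own x) roughly along the shelf. Origin at the centre of its underside. Once its middle is well past the end of the shelf it tips and slides down into the box by itself.
- gold_roll: Bystander: small gold ribbon roll, 54 mm diameter, 14 mm high, lying on the box's flat roof behind the bolt. Origin under its centre.
- marker_pen: Bystander: black marker with red cap, 114 mm long, 18 mm thick, lying on the table to the right of the feed shelf. Origin under its middle.
- tin: Bystander: small red biscuit tin with gold lid, 66 mm diameter, 57 mm high, on the table to the left of the box. Origin under its centre.
- good_pack: Bystander: another biscuit pack, 80 x 56 x 11 mm, on the table at the left. Origin under its centre.
- tags: Bystander: banded stack of gift tags, 88 x 57 x 17 mm, on the table at the right. Origin under its centre.
- red_tape: Bystander: red tape roll, 72 mm diameter, 25 mm high, on the table at the right. Origin under its centre.
- stapler_1: Bystander: red and black desk stapler, 135 x 34 x 49 mm, on the table at the left. Origin under its middle.
Things that resemble listed ones, but are neither listed nor needed, are in the scene too. Leave any pink or yellow look-alike of the reject_pack alone.

How it is judged:
By the outcome, as a careful person would: the job done as asked, in the order asked, and still so for the second after the job is handed in, with the robot touching nothing.
It also fails if it takes over 54 s, if anything falls off the work surface, if the arm or the gripper's body presses on something with over 40 N, if the wrist force passes 120 N, or if a joint passes its speed limit or range.

### The arm

A 7-joint arm with a two-finger parallel gripper is mounted at the origin on a cart in front of the work surface, level with it; the furniture and walls round the work are solid. World frame = base frame: x ahead of the robot, y to its left, z up, the work surface at z = 0. Lengths are in mm, angles in degrees, forces in N, time in s.
With the tool pointing down it reaches from about 400 to 750 mm from the base axis. Payload 19.5 kg.
Tool frame: the origin (TCP) lies at the very end of the fingers, on their centre line; the grasp point (between the pads) lies behind it (ctrl.grip_point_offset is the z of the grasp point in the tool frame, in mm); z points along the fingers, y is the line along which they close (so a half turn about z gives the same grasp; the last joint's range is limited). The gripper opens to 85 mm and grips with 20 to 120 N. Pads are 22 mm wide; open, the fingers measure 114 mm over their backs; the gripper's body (76 mm by 85 mm) begins 54 mm behind the grasp point. The pads swing forward as they close: fully open they stand 13 mm farther back than shut.
Start: joints at [64.074, 40.479, -1.581, 85.061, 1.261, 54.483, -4.326], TCP at [229.612, -527.137, 231.268] pointing down, gripper open.
Joint ranges: [-155.06, 155.06], [-18.47, 123.98], [-90, 86.84], [0, 140.48], [-83.41, 263.41], [0, 116], [-161.91, 161.91]. Speed limits (degrees/s): [108.29, 108.29, 147.25, 147.25, 172.46, 172.46, 172.46].

### API

Orientations are given as [roll, pitch, yaw] about the fixed x, y, z axes, in that order (R = Rz(yaw) Ry(pitch) Rx(roll)).
In Python, from plant import ctrl, eyes gives the robot as it stands.
- The arm moves only by the tool arm_command, never from a script. Its argument "increments" is a list of rows, each a list of 3 entries, a list of its own where there are three numbers: the shift along the tool's x, y, z in m, then the turn, a rotation vector about the tool's x, y, z in rad, then the opening, from 0 (shut) to 1 (fully open). A call has 1 to 20 rows; each row shifts and turns the commanded pose from where the row before left it, along the tool's axes as they then stand; what a row does not reach is not made up. A row lasts 1/10 s, in which the tool goes at most 50 mm and 8.59 degrees, less where a joint would pass 70% of its speed; a pose out of reach is approached as far as the arm can. A call with a gripper value outside its range is refused whole. The fingers move at their own pace and stop on an object; "newtons" is the grip in N (left out, the last holds). Time passes only in rows, so rows that do not move let the fingers close. It gives the time, the measured TCP pose, the force, the opening and the grip force at its end, in the units of the state.
- ctrl.get_state(): the state, without advancing time (a new reading comes with each control period).
- eyes.read_camera(name): name is "scene" or "top" or "wrist"; returns a dict with "frame" (480x640x3 uint8, blue, green, red), "fx", "fy", "cx", "cy" (pixels), "eye" and "rotation" of the camera in the world; the wrist camera has in their place "tool_from_camera" (4x4, takes a point from camera to tool coordinates, whose origin is the TCP and whose axes are the flange's). Camera axes: x right, y down, z forward; pixel columns grow to the right and rows downward; lengths in mm; the calibration is good to about 2 mm. A picture is of the moment at which its call begins: read the wrist's pose just before it. There is no depth.
- ctrl.close_job(): hands the job in; it is judged then, once.
The state is a dict: "t": time; "q": joint angles; "joint_velocities": joint speeds; "effort": joint torques, N m; "ee_pos": TCP position; "ee_rot": TCP orientation; "force": force on the tool from outside, world axes, zero at the start; "wrist_torque": the same for the moment, N m; "opening": finger opening in mm; "grip_force": force on a finger pad.
Only numpy, scipy, OpenCV 4.12 (cv2) and the standard library are available. Lean on these libraries where they do the work, as an engineer would, in place of code of your own. Each camera call takes 0.05 s, during which the arm holds its last target. There are 200 camera calls.

## Working session

There is one attempt and no reset: what is moved stays moved. The work goes in short steps, Python scripts to look and compute and a tool call to move; the robot and the scene stay as the last step left them, time stands still between calls to the robot, and variables do not carry over. Pictures are saved under pics/ and viewed, at most 10 in all, crops included, and the job is handed in when it is done.

Besides the shell and the picture viewer there is one more tool, called after "Request:" in YAML: its name, and indented under it one key for each argument. arm_command: Moves the arm, as the interface text tells. Its arguments: {"type":"object","properties":{"increments":{"type":"array","items":{"type":"array"}},"newtons":{"type":"number"}},"required":["increments"]}

```bash
mkdir -p pics; ls
python3 - <<'E'
from plant import ctrl, eyes
import cv2,numpy as np
s=ctrl.get_state();print(s['t'],s['ee_pos'],s['ee_rot'],s['opening'],ctrl.grip_point_offset)
for n in('scene','top'):
    c=eyes.read_camera(n);cv2.imwrite(f'pics/{n}0.png',c['frame']);print(n,c['fx'],c['fy'],c['cx'],c['cy'],c['eye'],c['rotation'])
E
```

```text
pics
0.0 [ 229.53276843 -526.91050099  230.83417678] [-1.79937494e+02  7.05825551e-04  2.35396454e+01] 85.70828941662981 -18.700000000000003
scene 463.29474760885273 463.29474760885273 325.1779953271416 232.79251926067192 [-135.22024045  377.02937949  910.91749931] [-134.92455131    0.67457863 -122.68456486]
top 448.8188606932669 448.8188606932669 313.4313213875941 239.38874948672245 [ 319.34786117  -35.8689918  1100.9631338 ] [-1.66466673e+02 -6.98786204e-02 -9.07444706e+01]
```

View pics/scene0.png

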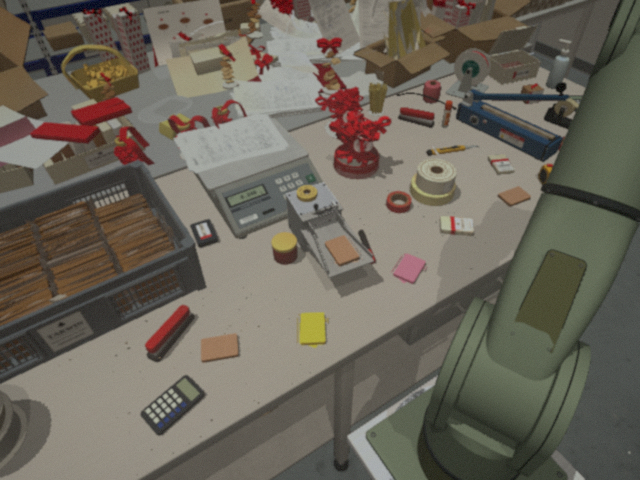

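View pics/top0.png

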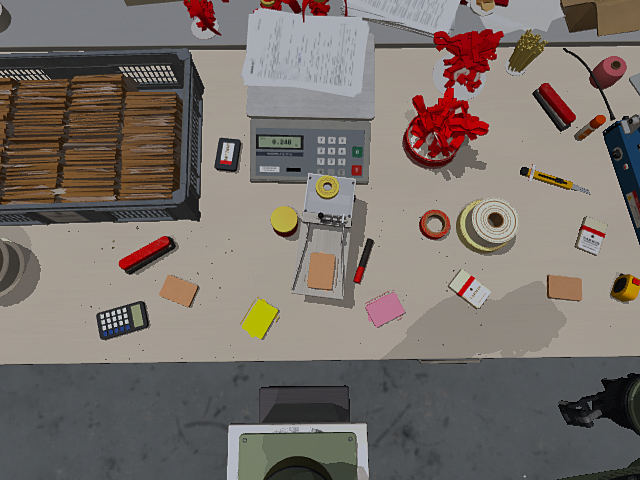

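The top view shows the box at about (330,200), with its shelf running down to (320,293). Packs that could be taken for the target are brown on the shelf (322,271), brown on the table at (180,290) and (565,288), yellow (260,318) and pink (385,308). I choose the brown one on the shelf and check it in one close crop.

```bash
cat > h.py <<'E'
from plant import ctrl, eyes
import cv2,numpy as np
from scipy.spatial.transform import Rotation as R
def cam(n):
    c=eyes.read_camera(n);c['R']=R.from_euler('xyz',c['rotation'],degrees=True).as_matrix() if n!='wrist' and np.size(c['rotation'])==3 else None;return c
def ray(c,u,v):
    return c['R']@np.array([(u-c['cx'])/c['fx'],(v-c['cy'])/c['fy'],1])
def onz(c,u,v,z):
    d=ray(c,u,v);return c['eye']+d*(z-c['eye'][2])/d[2]
def proj(c,p):
    q=c['R'].T@(np.asarray(p)-c['eye']);return np.array([c['fx']*q[0]/q[2]+c['cx'],c['fy']*q[1]/q[2]+c['cy']])
E
python3 - <<'E'
from h import *
a=cv2.imread('pics/top0.png')[165:305,265:385];b=cv2.imread('pics/scene0.png')[170:290,270:390]
a=cv2.resize(a,None,fx=4,fy=4,interpolation=cv2.INTER_CUBIC);b=cv2.resize(b,(320,320),interpolation=cv2.INTER_CUBIC)
o=np.zeros((560,800,3),np.uint8);o[:,:480]=a;o[:320,480:]=b;cv2.imwrite('pics/crop0.png',o)
E
```

```text
(no output)
```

View pics/crop0.png

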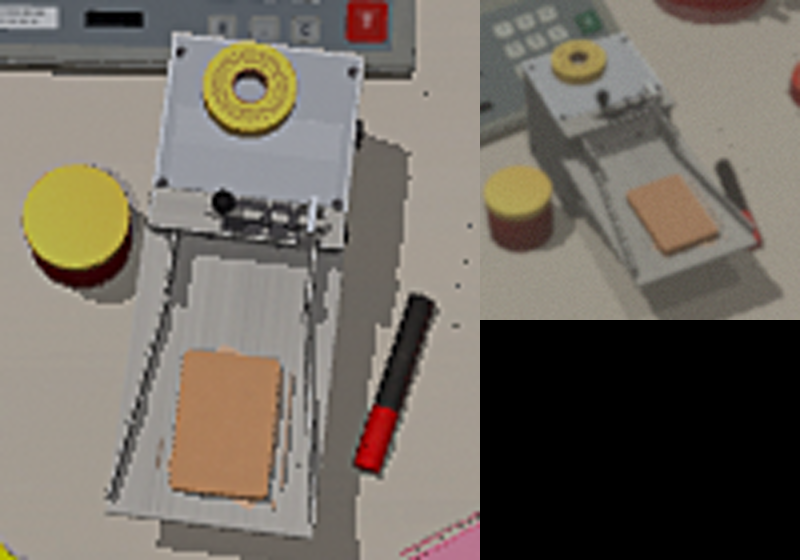

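The crop shows the plain brown pack on the shelf, at crop (225,424). The knob is at (223,203), the tab at about (312,213), the roof's back corners at (172,33) and (361,57), and the shelf's front corners at (107,512) and (310,535). The gold roll on the roof is at (250,88). Now I measure these.

Run:
```python
from h import *
c=cam('top');s=cam('scene')
T=lambda u,v,z:onz(c,265+u/4-.4,165+v/4-.4,z)
bl,br=T(172,33,123),T(361,57,123);fl,fr=T(107,512,85),T(310,535,85);kn=T(223,203,153)
print('back',bl,br,np.linalg.norm(bl-br));print('front',fl,fr,np.linalg.norm(fl-fr));print('knob',kn)
mb=(bl+br)/2;mf=(fl+fr)/2;d=(mb-mf)[:2];print('len 275?',np.linalg.norm(d),'yaw',np.degrees(np.arctan2(d[1],d[0])))
for e in(br-bl,fr-fl):print('yaw from edge',np.degrees(np.arctan2(e[1],e[0]))+90)
# pack mask
def pk(c,box):
    h=cv2.cvtColor(c['frame'],cv2.COLOR_BGR2HSV);m=cv2.inRange(h,(5,70,90),(18,255,255));z=np.zeros_like(m);x0,y0,x1,y1=box;z[y0:y1,x0:x1]=m[y0:y1,x0:x1]
    k=max(cv2.findContours(z,0,2)[0],key=cv2.contourArea);return k
def knob(c,box):
    x0,y0,x1,y1=box;g=c['frame'][y0:y1,x0:x1].max(2);m=(g<60).astype(np.uint8)
    n,l,st,ce=cv2.connectedComponentsWithStats(m);return [(st[i].tolist(),(ce[i]+[x0,y0]).round(1).tolist()) for i in range(1,n)]
k=pk(c,(300,240,345,300));P=np.array([onz(c,*p[0],96)[:2] for p in k],np.float32);r=cv2.minAreaRect(P);print('pack top',r,cv2.boxPoints(r))
k=pk(s,(320,230,370,270));P=np.array([onz(s,*p[0],96)[:2] for p in k],np.float32);print('pack scene',cv2.minAreaRect(P))
print(knob(c,(310,205,332,225)));print(knob(s,(305,195,335,220)))
# roll
for cc,b in((c,(310,170,345,200)),(s,(290,178,325,205))):
    h=cv2.cvtColor(cc['frame'],cv2.COLOR_BGR2HSV);m=cv2.inRange(h,(18,110,90),(35,255,255))[b[1]:b[3],b[0]:b[2]];kk=max(cv2.findContours(m,0,2)[0],key=cv2.contourArea)
    P=np.array([onz(cc,*(p[0]+b[:2]),137)[:2] for p in kk],np.float32);print('roll',cv2.minEnclosingCircle(P))
yaw=np.arctan2(d[1],d[0]);u=np.array([np.cos(yaw),np.sin(yaw)]);v=np.array([-u[1],u[0]])
print('knob box coords rel shelf mouth',(kn[:2]-mf[:2])@u-165,(kn[:2]-mf[:2])@v, 'exp 4,14');print('scene proj of knob',proj(s,kn))
```

```text
back [713.92010937 -28.6352735  123.        ] [ 697.72627441 -137.94067168  123.        ] 110.4984631650024
front [440.60645239  11.3026659   85.        ] [ 426.15537452 -103.20957996   85.        ] 115.42048390565631
knob [601.7018507 -55.9225789 153.       ]
len 275? 274.9884745346561 yaw -7.803006777216448
yaw from edge -8.427196062142457
yaw from edge -7.192522463939056
pack top ((487.4620056152344, -56.58013916015625), (58.181461334228516, 87.62188720703125), 82.36654663085938) [[440.17505  -79.593445]
 [527.02045  -91.232704]
 [534.74896  -33.566833]
 [447.90356  -21.927574]]
pack scene ((487.4979553222656, -58.199462890625), (59.04401397705078, 87.38853454589844), 80.7030258178711)
[([8, 8, 14, 10, 55], [322.7, 217.7]), ([15, 10, 6, 3, 7], [327.9, 215.7]), ([1, 18, 13, 2, 14], [317.0, 223.5])]
[([10, 10, 2, 4, 8], [315.5, 206.5]), ([21, 15, 1, 1, 1], [326.0, 210.0]), ([13, 17, 4, 2, 6], [319.5, 212.5])]
roll ((675.2017822265625, -72.45752716064453), 26.558055877685547)
roll ((673.6890258789062, -72.20707702636719), 29.221269607543945)
knob box coords rel shelf mouth 3.115889453107144 12.975708817932809 exp 4,14
scene proj of knob [315.17149485 205.88362979]
```

Every check agrees: box length 275 mm, knob at box (3, 13), both views of the pack matching. That puts the box origin at about (596.9, -68.4) with yaw -7.8°, and the pack centre at box (-110, -3.5), aligned with the shelf. After a turn to yaw 82.2°, tool x = box +y, tool y = box +x and tool z = down.

Request:
arm_command:
  increments:
    - [[0, 0, 0], [0, 0, -0.1464], 0]
    - [[0, 0, 0], [0, 0, -0.1464], 0]
    - [[0, 0, 0], [0, 0, -0.1464], 0]
    - [[0, 0, 0], [0, 0, -0.1464], 0]
    - [[0, 0, 0], [0, 0, -0.1464], 0]
    - [[0, 0, 0], [0, 0, -0.1464], 0]
    - [[0, 0, 0], [0, 0, -0.1464], 0]
    - [[0.03, 0.018, 0], [0, 0, 0], 0]
    - [[0.03, 0.018, 0], [0, 0, 0], 0]
    - [[0.03, 0.018, 0], [0, 0, 0], 0]
    - [[0.03, 0.018, 0], [0, 0, 0], 0]
    - [[0.03, 0.018, 0], [0, 0, 0], 0]
    - [[0.03, 0.018, 0], [0, 0, 0], 0]
    - [[0.03, 0.018, 0], [0, 0, 0], 0]
    - [[0.03, 0.018, 0], [0, 0, 0], 0]
    - [[0.03, 0.018, 0], [0, 0, 0], 0]
    - [[0.03, 0.018, 0], [0, 0, 0], 0]
    - [[0, 0, 0], [0, 0, 0], 0]

```text
t: 2.0
ee_pos: [451.0, -250.2, 231.3]
ee_rot: [179.9, -0.1, 82.6]
force: [-0.1, -1.4, -0.3]
opening: 0.0
grip_force: 0.0
```

```bash
cat >> h.py <<'E'
O=np.array([596.9,-68.4,0]);W=R.from_euler('z',-7.8,degrees=True)
def st():
    s=ctrl.get_state();print('t',round(s['t'],2),'box',W.inv().apply(s['ee_pos']-O).round(1),'rot',np.round(s['ee_rot'],2),'Fbox',W.inv().apply(s['force']).round(1),'op',round(s['opening'],1));return s
E
python3 -c "
from h import *
st();print(ctrl.get_state()['q'])"
```

```text
t 2.0 box [-119.9 -199.9  231.3] rot [ 1.7994e+02 -1.1000e-01  8.2580e+01] Fbox [ 0.1 -1.4 -0.3] op 0.0
[ 34.68158473  35.91817033 -16.39100528  97.08781339  12.54709983
  48.77280131   5.52218675]
```

Request:
arm_command:
  increments:
    - [[0.0323, 0.0207, 0], [0, 0, 0], 0]
    - [[0.0323, 0.0207, 0], [0, 0, 0], 0]
    - [[0.0323, 0.0207, 0], [0, 0, 0], 0]
    - [[0.0323, 0.0207, 0], [0, 0, 0], 0]
    - [[0.0323, 0.0207, 0], [0, 0, 0], 0]
    - [[0.0323, 0.0207, 0], [0, 0, 0], 0]
    - [[0, 0, 0.02], [0, 0, 0], 0]
    - [[0, 0, 0.02], [0, 0, 0], 0]
    - [[0, 0, 0.02], [0, 0, 0], 0]
    - [[0, 0, 0], [0, 0, 0], 0]
    - [[0, 0, 0], [0, 0, 0], 0]

```text
t: 3.1
ee_pos: [597.6, -79.2, 171.8]
ee_rot: [-180.0, -0.0, 82.2]
force: [-0.2, -0.2, 0.9]
opening: 0.0
grip_force: 0.0
```

Run:
```python
from h import *
st()
w=eyes.read_camera('wrist');s=cam('scene')['frame'];t=cam('top')['frame']
o=np.zeros((600,800,3),np.uint8);o[:400,:533]=cv2.resize(w['frame'],(533,400))
o[400:,:300]=cv2.resize(s[180:260,270:390],(300,200),interpolation=2);o[400:,300:600]=cv2.resize(t[165:245,265:385],(300,200),interpolation=2)
cv2.imwrite('pics/a1.png',o);st()
```

```text
t 3.1 box [  2.2 -10.6 171.8] rot [-179.99   -0.     82.23] Fbox [-0.2 -0.2  0.9] op 0.0
t 3.25 box [  2.5 -10.4 172.4] rot [ 1.7992e+02 -1.0000e-02  8.2240e+01] Fbox [-0.9  0.7 -0.5] op -0.1
```

View pics/a1.png

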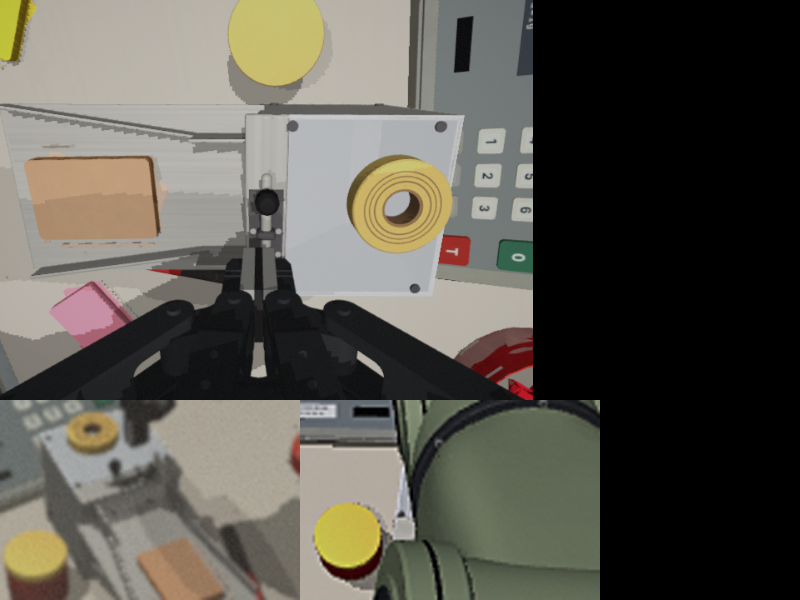

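The wrist view shows the knob at (266,203), or full-size (319,243), just ahead of the fingertips at (260,255). I cross-check its position with this camera.

Run:
```python
from h import *
s=ctrl.get_state();c=eyes.read_camera('wrist');f=c['frame']
T=c['tool_from_camera'];Rt=R.from_euler('xyz',s['ee_rot'],degrees=True).as_matrix()
eye=np.array(s['ee_pos'])+Rt@T[:3,3]
def box(u,v,z):
    d=Rt@T[:3,:3]@np.array([(u-c['cx'])/c['fx'],(v-c['cy'])/c['fy'],1]);p=eye+d*(z-eye[2])/d[2];return W.inv().apply(p-O).round(1)
print(eye,'knob',box(319,243,153))
g=f[215:262,300:340].max(2);m=(g<45).astype(np.uint8);n,l,ss,ce=cv2.connectedComponentsWithStats(m)
for i in range(1,n):
    if ss[i][4]>100:print(ss[i],ce[i]+[300,215],box(*(ce[i]+[300,215]),153))
print('roof corners 110,56:',box(464*1.2,116*1.2,123),box(432*1.2,295*1.2,123))
```

```text
[608.93921457  -1.9688467  315.13373837] knob [  6.7  13.7 153. ]
[  5  12  29  32 729] [319.2866941  242.32510288] [  6.8  14.  153. ]
roof corners 110,56: [114.   52.9 123. ] [113.5 -58.3 123. ]
```

Request:
arm_command:
  increments:
    - [[0.0015, 0.001, 0], [0, 0, 0], 0]
    - [[0.0015, 0.0015, 0.01], [0, 0, 0], 0]
    - [[0, 0, 0.01], [0, 0, 0], 0]
    - [[0, 0, 0.01], [0, 0, 0], 0]
    - [[0, 0, 0], [0, 0, 0], 0]
    - [[0.004, 0, 0], [0, 0, 0], 0]
    - [[0.004, 0, 0], [0, 0, 0], 0]
    - [[0.004, 0, 0], [0, 0, 0], 0]
    - [[0.004, 0, 0], [0, 0, 0], 0]
    - [[0, 0, 0], [0, 0, 0], 0]

```text
t: 4.3
ee_pos: [602.8, -59.5, 141.5]
ee_rot: [180.0, -0.0, 82.3]
force: [0.2, -0.4, 0.1]
opening: 0.2
grip_force: 0.0
```

```bash
python3 -c "
from h import *
st()"
```

```text
t 4.3 box [  4.7   9.6 141.5] rot [ 1.7998e+02 -3.0000e-02  8.2300e+01] Fbox [ 0.3 -0.4  0.1] op 0.2
```

Request:
arm_command:
  increments:
    - [[0.004, 0, 0], [0, 0, 0], 0]
    - [[0.004, 0, 0], [0, 0, 0], 0]
    - [[0.002, 0, 0], [0, 0, 0], 0]
    - [[0, 0, 0], [0, 0, 0], 0]

```text
t: 4.7
ee_pos: [604.1, -50.6, 141.4]
ee_rot: [180.0, 0.0, 82.3]
force: [-0.2, -3.4, 1.1]
opening: 0.2
grip_force: 1.5
```

Run:
```python
from h import *
st()
w=eyes.read_camera('wrist');s=cam('scene')['frame']
o=np.zeros((600,800,3),np.uint8);o[:,:]=cv2.resize(w['frame'],(800,600))
o[:200,:300]=cv2.resize(s[180:260,270:390],(300,200),interpolation=2)
cv2.imwrite('pics/a2.png',o);st()
```

```text
t 4.7 box [  4.7  18.6 141.4] rot [1.7999e+02 3.0000e-02 8.2250e+01] Fbox [ 0.3 -3.4  1.1] op 0.2
t 4.8 box [  4.7  18.6 141.4] rot [1.7998e+02 1.0000e-02 8.2250e+01] Fbox [ 0.6 -2.7  1.7] op -0.6
```

View pics/a2.png

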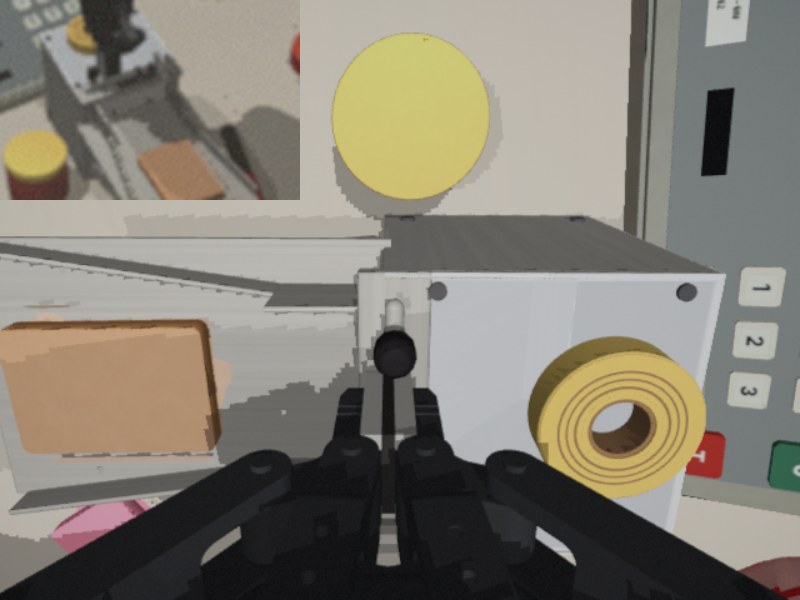

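The wrist view shows the fingertips against the knob at (395,355), which has moved left, with about 3 N on the tool. I push on to the stop, then rise.

Request:
arm_command:
  increments:
    - [[0.0015, 0, 0], [0, 0, 0], 0]
    - [[0.001, 0, 0], [0, 0, 0], 0]
    - [[0.0005, 0, 0], [0, 0, 0], 0]
    - [[0, 0, 0], [0, 0, 0], 0]

```text
t: 5.2
ee_pos: [604.1, -50.1, 141.4]
ee_rot: [-180.0, 0.2, 82.1]
force: [-1.7, -16.3, 3.7]
opening: 0.1
grip_force: 8.0
```

Run:
```python
from h import *
s=st();c=eyes.read_camera('wrist')
T=c['tool_from_camera'];Rt=R.from_euler('xyz',s['ee_rot'],degrees=True).as_matrix()
eye=np.array(s['ee_pos'])+Rt@T[:3,3]
x0,y0=295,255
g=c['frame'][y0:y0+45,x0:x0+45].max(2);m=(g<40).astype(np.uint8);n,l,ss,ce=cv2.connectedComponentsWithStats(m)
for i in range(1,n):
    if ss[i][4]>100:
        u,v=ce[i]+[x0,y0];d=Rt@T[:3,:3]@np.array([(u-c['cx'])/c['fx'],(v-c['cy'])/c['fy'],1]);print(ss[i],u,v,W.inv().apply(eye+d*(153-eye[2])/d[2]-O))
```

```text
t 5.2 box [  4.7  19.1 141.4] rot [-180.      0.2    82.14] Fbox [  0.5 -16.4   3.7] op 0.1
[  4  11  34  34 913] 315.21905805038335 283.3472070098576 [  6.94547582  38.96103829 153.        ]
```

The bolt is at its stop: 16 N at the fingers, knob measured at y = 39. I back off, rise, go behind the pack and turn 90°.

Request:
arm_command:
  increments:
    - [[-0.006, 0, 0], [0, 0, 0], 0]
    - [[0, 0, -0.02], [0, 0, 0], 0]
    - [[0, 0, -0.02], [0, 0, 0], 0]
    - [[0, 0, -0.02], [0, 0, 0], 0]
    - [[-0.0036, -0.038, 0], [0, 0, 0], 0]
    - [[-0.0036, -0.038, 0], [0, 0, 0], 0]
    - [[-0.0036, -0.038, 0], [0, 0, 0], 0]
    - [[-0.0036, -0.038, 0], [0, 0, 0], 0]
    - [[-0.0036, -0.038, 0], [0, 0, 0], 0]
    - [[0, 0, 0], [0, 0, 0.1428], 0]
    - [[0, 0, 0], [0, 0, 0.1428], 0]
    - [[0, 0, 0], [0, 0, 0.1428], 0]
    - [[0, 0, 0], [0, 0, 0.1428], 0]
    - [[0, 0, 0], [0, 0, 0.1428], 0]
    - [[0, 0, 0], [0, 0, 0.1428], 0]
    - [[0, 0, 0], [0, 0, 0.1428], 0]
    - [[0, 0, 0], [0, 0, 0.1428], 0]
    - [[0, 0, 0], [0, 0, 0.1428], 0]
    - [[0, 0, 0], [0, 0, 0.1428], 0]
    - [[0, 0, 0], [0, 0, 0.1428], 0]

```text
t: 7.25
ee_pos: [413.0, -45.2, 201.3]
ee_rot: [-180.0, -0.0, -8.1]
force: [-0.1, 0.6, -0.0]
opening: -0.3
grip_force: 0.0
```

Run:
```python
from h import *
st();w=eyes.read_camera('wrist')['frame'];s=cam('scene')['frame']
w[:200,:240]=cv2.resize(s[170:270,270:390],(240,200),interpolation=2)
cv2.imwrite('pics/a3.png',w);s=st();print(s['q'].round(0))
```

```text
t 7.25 box [-185.3   -2.   201.3] rot [-1.7996e+02 -1.0000e-02 -8.0600e+00] Fbox [-0.1  0.5 -0. ] op -0.3
t 7.35 box [-185.4   -1.9  201.3] rot [-179.98    0.     -7.86] Fbox [-1.1 -0.3 -0.1] op 0.3
[ -7.  32.  14. 119. -15.  31. -80.]
```

View pics/a3.png

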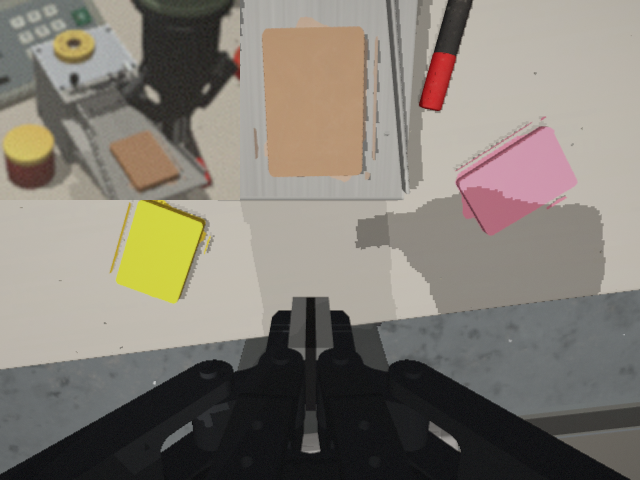

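The wrist view shows the pack's rear edge centred at u≈313 and v≈177, the shelf mouth at v≈199, and the fingers in line at u≈311. I lower to z ≈ 88 and begin to push.

Request:
arm_command:
  increments:
    - [[0, 0.001, 0.028], [0, 0, 0], 0]
    - [[0, 0, 0.028], [0, 0, 0], 0]
    - [[0, 0, 0.028], [0, 0, 0], 0]
    - [[0, 0, 0.0255], [0, 0, 0], 0]
    - [[0, 0, 0.0035], [0, 0, 0], 0]
    - [[0.004, 0, 0], [0, 0, 0], 0]
    - [[0.005, 0, 0], [0, 0, 0], 0]
    - [[0.005, 0, 0], [0, 0, 0], 0]
    - [[0.005, 0, 0], [0, 0, 0], 0]
    - [[0.005, 0, 0], [0, 0, 0], 0]
    - [[0.005, 0, 0], [0, 0, 0], 0]
    - [[0, 0, 0], [0, 0, 0], 0]

```text
t: 8.55
ee_pos: [442.1, -50.6, 88.4]
ee_rot: [-180.0, -0.0, -7.7]
force: [0.3, -0.4, 0.2]
opening: 0.2
grip_force: 0.0
```

```bash
python3 -c "
from h import *
st()"
```

```text
t 8.55 box [-155.7   -3.4   88.4] rot [-1.80e+02 -3.00e-02 -7.74e+00] Fbox [ 0.4 -0.4  0.2] op 0.2
```

Request:
arm_command:
  increments:
    - [[0.006, 0, 0], [0, 0, 0], 0]
    - [[0.006, 0, 0], [0, 0, 0], 0]
    - [[0.006, 0, 0], [0, 0, 0], 0]
    - [[0.006, 0, 0], [0, 0, 0], 0]
    - [[0.006, 0, 0], [0, 0, 0], 0]
    - [[0.006, 0, 0], [0, 0, 0], 0]
    - [[0.006, 0, 0], [0, 0, 0], 0]
    - [[0.006, 0, 0], [0, 0, 0], 0]
    - [[0, 0, 0], [0, 0, 0], 0]

```text
t: 9.45
ee_pos: [489.7, -57.1, 88.3]
ee_rot: [-180.0, -0.0, -7.7]
force: [-0.4, -0.1, 0.6]
opening: -0.5
grip_force: 0.0
```

Run:
```python
from h import *
st();w=eyes.read_camera('wrist')['frame'];s=cam('scene')['frame']
w[:200,:240]=cv2.resize(s[170:270,270:390],(240,200),interpolation=2)
cv2.imwrite('pics/a4.png',w);s=st()
```

```text
t 9.45 box [-107.7   -3.3   88.3] rot [-1.80e+02 -3.00e-02 -7.74e+00] Fbox [-0.3 -0.1  0.6] op -0.5
t 9.55 box [-108.5   -3.3   88.2] rot [-1.80e+02  1.00e-02 -7.75e+00] Fbox [-0.5 -0.1 -0.3] op 0.1
```

View pics/a4.png

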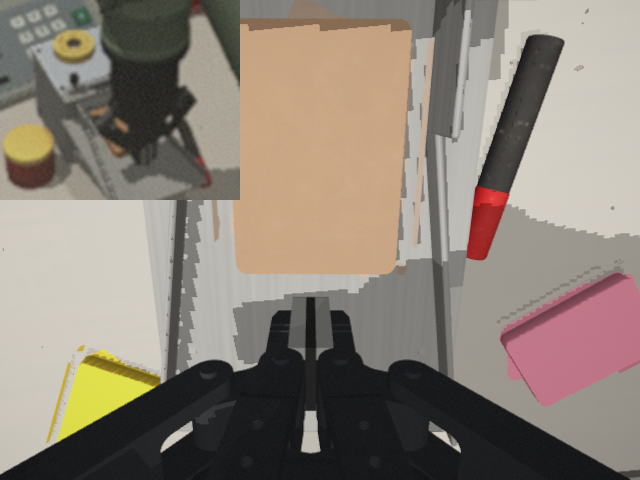

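The pack has moved straight: rear edge at v≈272, centred near u≈316, with the fingers at u≈311. I keep pushing.

Request:
arm_command:
  increments:
    - [[0.005, 0, 0], [0, 0, 0], 0]
    - [[0.005, 0, 0], [0, 0, 0], 0]
    - [[0.005, 0, 0], [0, 0, 0], 0]
    - [[0.005, 0, 0], [0, 0, 0], 0]
    - [[0.005, 0, 0], [0, 0, 0], 0]
    - [[0.005, 0, 0], [0, 0, 0], 0]
    - [[0.005, 0, 0], [0, 0, 0], 0]
    - [[0, 0, 0], [0, 0, 0], 0]

```text
t: 10.35
ee_pos: [524.3, -61.8, 88.3]
ee_rot: [-180.0, -0.0, -7.7]
force: [-0.7, 0.2, 0.0]
opening: 0.4
grip_force: 0.0
```

Run:
```python
from h import *
st();w=eyes.read_camera('wrist')['frame'];s=cam('scene')['frame']
w[:200,:240]=cv2.resize(s[170:270,270:390],(240,200),interpolation=2)
cv2.imwrite('pics/a5.png',w);s=st()
```

```text
t 10.35 box [-72.8  -3.3  88.3] rot [-1.80e+02 -3.00e-02 -7.75e+00] Fbox [-0.7  0.1  0. ] op 0.4
t 10.45 box [-73.4  -3.3  88.3] rot [-1.80e+02  1.00e-02 -7.75e+00] Fbox [-0.5  0.3  0.7] op -0.2
```

View pics/a5.png

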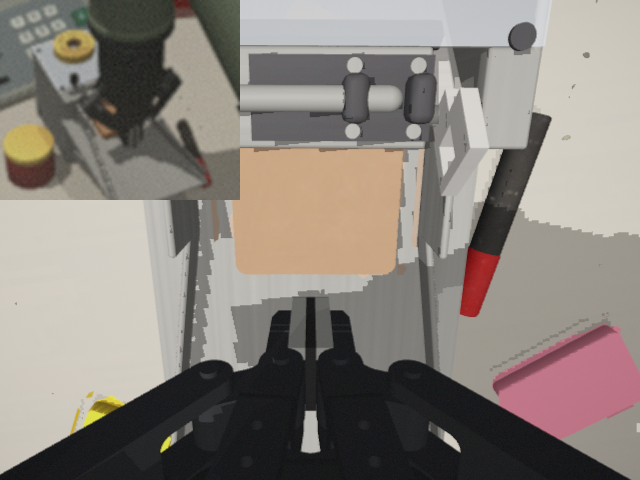

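The pack's front is already under the flap. The tab has tipped towards the shelf at (465,130) and the bolt end at (400,97) is clear of it. I push on.

Request:
arm_command:
  increments:
    - [[0.005, 0, 0], [0, 0, 0], 0]
    - [[0.005, 0, 0], [0, 0, 0], 0]
    - [[0.005, 0, 0], [0, 0, 0], 0]
    - [[0.005, 0, 0], [0, 0, 0], 0]
    - [[0.005, 0, 0], [0, 0, 0], 0]
    - [[0.005, 0, 0], [0, 0, 0], 0]
    - [[0.005, 0, 0], [0, 0, 0], 0]
    - [[0, 0, 0], [0, 0, 0], 0]

```text
t: 11.25
ee_pos: [559.0, -66.5, 88.2]
ee_rot: [-180.0, -0.0, -7.7]
force: [-0.1, -0.2, -1.3]
opening: 0.3
grip_force: 0.0
```

Run:
```python
from h import *
st();w=eyes.read_camera('wrist')['frame'];s=cam('scene')['frame']
w[:200,:240]=cv2.resize(s[170:270,270:390],(240,200),interpolation=2)
cv2.imwrite('pics/a6.png',w);s=st()
```

```text
t 11.25 box [-37.8  -3.3  88.2] rot [-1.80e+02 -2.00e-02 -7.74e+00] Fbox [-0.  -0.2 -1.3] op 0.3
t 11.35 box [-38.5  -3.3  88.2] rot [-1.80e+02  1.00e-02 -7.75e+00] Fbox [ 0.3  0.2 -1.1] op 0.1
```

View pics/a6.png

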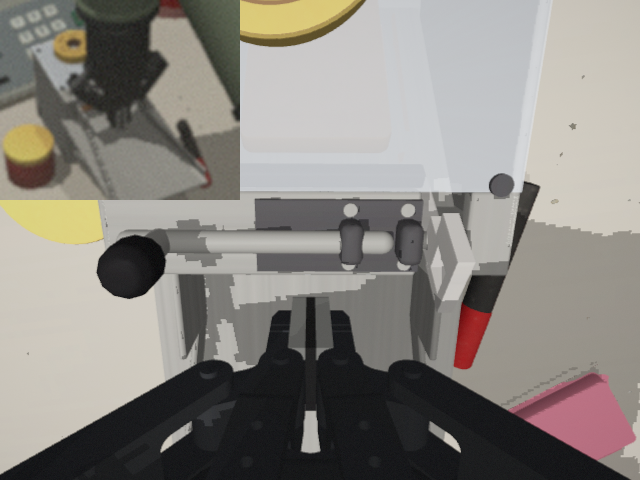

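The pack has left the shelf and the fingers are at box x ≈ -38. I nudge 7 mm further to be sure, then draw back and let the flap fall.

Request:
arm_command:
  increments:
    - [[0.004, 0, 0], [0, 0, 0], 0]
    - [[0.003, 0, 0], [0, 0, 0], 0]
    - [[0, 0, 0], [0, 0, 0], 0]
    - [[-0.02, 0, 0], [0, 0, 0], 0]
    - [[-0.02, 0, 0], [0, 0, 0], 0]
    - [[-0.02, 0, 0], [0, 0, 0], 0]
    - [[0, 0, 0], [0, 0, 0], 0]
    - [[0, 0, 0], [0, 0, 0], 0]
    - [[0, 0, 0], [0, 0, 0], 0]
    - [[0, 0, 0], [0, 0, 0], 0]
    - [[0, 0, 0], [0, 0, 0], 0]
    - [[0, 0, 0], [0, 0, 0], 0]
    - [[0, 0, 0], [0, 0, 0], 0]

```text
t: 12.65
ee_pos: [506.0, -59.3, 88.3]
ee_rot: [-180.0, 0.0, -7.7]
force: [0.5, -0.2, -0.0]
opening: 0.1
grip_force: 0.0
```

Run:
```python
from h import *
st();w=eyes.read_camera('wrist')['frame'];s=cam('scene')['frame']
w[:200,:240]=cv2.resize(s[170:270,270:390],(240,200),interpolation=2)
cv2.imwrite('pics/a7.png',w);s=st()
```

```text
t 12.65 box [-91.3  -3.3  88.3] rot [-180.      0.     -7.75] Fbox [ 0.5 -0.1 -0. ] op 0.1
t 12.75 box [-91.4  -3.4  88.3] rot [-180.     -0.     -7.75] Fbox [ 0.1  0.1 -0.4] op 0.0
```

View pics/a7.png

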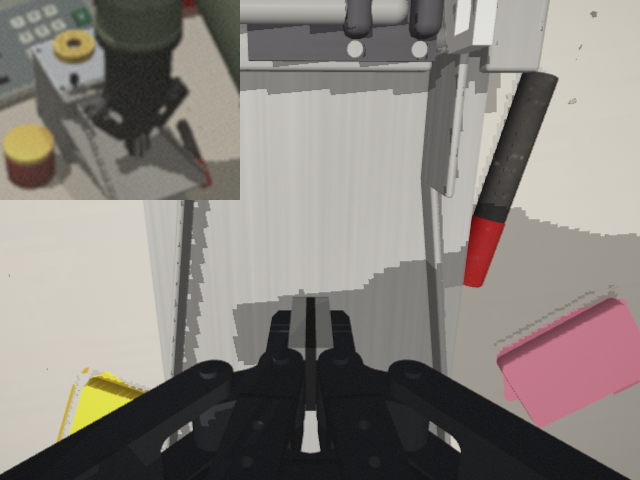

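The shelf is empty and the tab at (475,25) stands back up level with the bolt. That uses up the 10 pictures, so the rest is checked with numbers. First, a numeric check of the tab's tilt in the saved frame.

```bash
cat >> h.py <<'E'
def wcam():
    s=ctrl.get_state();c=eyes.read_camera('wrist');T=c['tool_from_camera'];Rt=R.from_euler('xyz',s['ee_rot'],degrees=True).as_matrix()
    c['R']=Rt@T[:3,:3];c['eye']=np.array(s['ee_pos'])+Rt@T[:3,3];return c
def B(x,y,z):return O+W.apply([x,y,z])
E
python3 - <<'E'
from h import *
c=wcam();O2=(2,0,0)
for th in(0,.1,.4,.8):
    print(th,[proj(c,B(2-22*np.sin(th),y,115+22*np.cos(th))).round(0) for y in(-38,-34)],'lip',proj(c,B(2-8*np.sin(th),-34,115+8*np.cos(th))).round(0))
f=c['frame'];print(f[0:60:6,440:510:5].max(2))
E
```

```text
0 [array([481.,  28.]), array([462.,  28.])] lip [441.  38.]
0.1 [array([480.,  40.]), array([460.,  40.])] lip [441.  42.]
0.4 [array([473.,  73.]), array([454.,  73.])] lip [439.  53.]
0.8 [array([461., 108.]), array([444., 108.])] lip [436.  65.]
[[ 77 128 126 125 221 221 208 123 221 221 221 220 179 179]
 [ 77 130 127 102 221 222 207 126 221 221 221 221 178 179]
 [ 74 130 128 125 223 222 171 157 222 221 223 213 180 179]
 [ 71 131 128 157 222 223 127 183 222 222 222 194 181 179]
 [ 65 112 127 181 223 223 127 221 222 223 223 175 181 179]
 [122 121 126 210 223 184 126 223 223 223 223 179 180 179]
 [129 130 128 127 128 128 128 224 224 223 223 182 181 181]
 [117 111 140 129 127 129 128 223 224 224 224 181 181 181]
 [122 122 129 128 127  96  96  95  92  73 170 181 181 181]
 [ 76  74  74  76  99 124  72  75  71  73 172 183 180 182]]
```

Request:
arm_command:
  increments:
    - [[0, 0, -0.03], [0, 0, 0], 0]
    - [[0, 0, -0.03], [0, 0, 0], 0]
    - [[0, 0, -0.03], [0, 0, 0], 0]
    - [[0, 0, -0.025], [0, 0, 0], 0]
    - [[0, 0, 0], [0, 0, -0.1428], 0]
    - [[0, 0, 0], [0, 0, -0.1428], 0]
    - [[0, 0, 0], [0, 0, -0.1428], 0]
    - [[0, 0, 0], [0, 0, -0.1428], 0]
    - [[0, 0, 0], [0, 0, -0.1428], 0]
    - [[0, 0, 0], [0, 0, -0.1428], 0]
    - [[0, 0, 0], [0, 0, -0.1428], 0]
    - [[0, 0, 0], [0, 0, -0.1428], 0]
    - [[0, 0, 0], [0, 0, -0.1428], 0]
    - [[0, 0, 0], [0, 0, -0.1428], 0]
    - [[0, 0, 0], [0, 0, -0.1428], 0]
    - [[0.01, 0.03, 0], [0, 0, 0], 0]
    - [[0.01, 0.03, 0], [0, 0, 0], 0]
    - [[0, 0, 0], [0, 0, 0], 0]

```text
t: 14.6
ee_pos: [570.4, -46.6, 202.8]
ee_rot: [179.9, -0.1, 82.3]
force: [-0.2, -0.4, -0.8]
opening: 0.1
grip_force: 0.0
```

Run:
```python
from h import *
s=st();c=wcam();f=c['frame']
# knob: dark round blob near prediction; tab: bright blob near prediction
for n,p in(('knob',(4,38,153)),('tab0',(2,-36,137)),('tab.8',(-14,-36,130))):print(n,proj(c,B(*p)).round(0))
u,v=proj(c,B(4,38,153)).astype(int);x0,y0=max(u-30,0),max(v-30,0)
m=(f[y0:v+30,x0:u+30].max(2)<40).astype(np.uint8);n,l,ss,ce=cv2.connectedComponentsWithStats(m)
for i in range(1,n):
    if ss[i][4]>100:q=ce[i]+[x0,y0];print('knob blob',ss[i],q,W.inv().apply(onz(c,*q,153)-O).round(1))
```

```text
t 14.6 box [-29.3  18.  202.8] rot [ 1.7995e+02 -6.0000e-02  8.2300e+01] Fbox [-0.2 -0.4 -0.8] op 0.1
knob [378. 231.]
tab0 [364. 347.]
tab.8 [335. 341.]
knob blob [ 22  19  25  26 481] [381.76715177 232.20582121] [  5.8  37.6 153. ]
```

The tab is upright: its edge is at v≈45, where shut predicts 28–40 and open 73 or more. The knob is at (5.8, 37.6). I move to its left side, lower and push it home.

Request:
arm_command:
  increments:
    - [[0.0155, 0.0115, 0], [0, 0, 0], 0]
    - [[0.0155, 0.0115, 0], [0, 0, 0], 0]
    - [[0.0155, 0.0115, 0], [0, 0, 0], 0]
    - [[0, 0, 0], [0, 0, 0], 0]
    - [[0, 0, 0.02], [0, 0, 0], 0]
    - [[0, 0, 0.02], [0, 0, 0], 0]
    - [[0, 0, 0.02], [0, 0, 0], 0]
    - [[0, 0, 0.001], [0, 0, 0], 0]
    - [[-0.004, 0, 0], [0, 0, 0], 0]
    - [[-0.004, 0, 0], [0, 0, 0], 0]
    - [[-0.004, 0, 0], [0, 0, 0], 0]
    - [[-0.004, 0, 0], [0, 0, 0], 0]
    - [[-0.004, 0, 0], [0, 0, 0], 0]
    - [[0, 0, 0], [0, 0, 0], 0]

```text
t: 16.05
ee_pos: [605.8, -26.7, 142.5]
ee_rot: [180.0, 0.0, 82.2]
force: [1.2, -0.1, 0.1]
opening: -0.1
grip_force: 0.0
```

```bash
python3 -c "
from h import *
st()"
```

```text
t 16.05 box [  3.1  42.5 142.5] rot [1.7999e+02 1.0000e-02 8.2210e+01] Fbox [1.2 0.1 0.1] op -0.1
```

Request:
arm_command:
  increments:
    - [[-0.003, 0.001, 0], [0, 0, 0], 0]
    - [[-0.003, 0, 0], [0, 0, 0], 0]
    - [[-0.002, 0, 0], [0, 0, 0], 0]
    - [[0, 0, 0], [0, 0, 0], 0]

```text
t: 16.45
ee_pos: [605.6, -34.4, 142.2]
ee_rot: [-180.0, 0.0, 82.2]
force: [0.1, 0.3, -0.1]
opening: 0.0
grip_force: 0.0
```

```bash
python3 -c "
from h import *
st()"
```

```text
t 16.45 box [  4.   34.9 142.2] rot [-1.7999e+02  1.0000e-02  8.2230e+01] Fbox [ 0.1  0.4 -0.1] op 0.0
```

Request:
arm_command:
  increments:
    - [[-0.002, 0, 0], [0, 0, 0], 0]
    - [[-0.002, 0, 0], [0, 0, 0], 0]
    - [[-0.0015, 0, 0], [0, 0, 0], 0]
    - [[0, 0, 0], [0, 0, 0], 0]

```text
t: 16.85
ee_pos: [604.9, -39.8, 142.3]
ee_rot: [-180.0, 0.0, 82.2]
force: [-0.7, -0.0, -0.2]
opening: -0.2
grip_force: 0.2
```

```bash
python3 -c "
from h import *
st()"
```

```text
t 16.85 box [  4.1  29.4 142.3] rot [-1.800e+02  1.000e-02  8.224e+01] Fbox [-0.7 -0.1 -0.2] op -0.2
```

Request:
arm_command:
  increments:
    - [[-0.001, 0, 0], [0, 0, 0], 0]
    - [[-0.001, 0, 0], [0, 0, 0], 0]
    - [[0, 0, 0], [0, 0, 0], 0]

```text
t: 17.15
ee_pos: [604.8, -41.0, 142.3]
ee_rot: [-180.0, -0.0, 82.3]
force: [-0.7, 3.9, -0.3]
opening: -0.1
grip_force: 2.0
```

```bash
python3 -c "
from h import *
st()"
```

```text
t 17.15 box [  4.1  28.2 142.3] rot [-1.800e+02 -5.000e-02  8.227e+01] Fbox [-1.2  3.8 -0.3] op -0.1
```

Request:
arm_command:
  increments:
    - [[-0.001, 0, 0], [0, 0, 0], 0]
    - [[-0.001, 0, 0], [0, 0, 0], 0]
    - [[0, 0, 0], [0, 0, 0], 0]

```text
t: 17.45
ee_pos: [604.7, -41.4, 142.4]
ee_rot: [180.0, -0.2, 82.3]
force: [1.0, 12.6, 0.1]
opening: -0.0
grip_force: 6.2
```

```bash
python3 -c "
from h import *
st()"
```

```text
t 17.45 box [  4.1  27.8 142.4] rot [ 1.7999e+02 -1.7000e-01  8.2340e+01] Fbox [-0.7 12.7  0.1] op -0.0
```

The stop is firm at y = 27.8, which fits 24 mm of bolt travel. I back off, rise, move clear and verify.

Request:
arm_command:
  increments:
    - [[0.008, 0, 0], [0, 0, 0], 0]
    - [[0, 0, -0.02], [0, 0, 0], 0]
    - [[0, 0, -0.03], [0, 0, 0], 0]
    - [[0, 0, -0.03], [0, 0, 0], 0]
    - [[-0.02, -0.01, 0], [0, 0, 0], 0]
    - [[-0.02, -0.01, 0], [0, 0, 0], 0]
    - [[0, 0, 0], [0, 0, 0], 0]
    - [[0, 0, 0], [0, 0, 0], 0]

```text
t: 18.25
ee_pos: [580.4, -72.6, 222.5]
ee_rot: [180.0, 0.0, 82.2]
force: [0.7, 0.4, -0.1]
opening: -0.1
grip_force: 0.0
```

Run:
```python
from h import *
s=st();c=wcam();f=c['frame']
u,v=proj(c,B(4,14,153)).astype(int);x0,y0=max(u-40,0),max(v-80,0);print('pred home',u,v)
m=(f[y0:v+40,x0:u+40].max(2)<40).astype(np.uint8);n,l,ss,ce=cv2.connectedComponentsWithStats(m)
for i in range(1,n):
    if ss[i][4]>100:q=ce[i]+[x0,y0];print('knob blob',ss[i],q,W.inv().apply(onz(c,*q,153)-O).round(1))
# shelf brown, roll
h=cv2.cvtColor(f,cv2.COLOR_BGR2HSV)
P=np.array([proj(c,B(*p)) for p in((-130,-40,85),(-130,40,85),(0,40,85),(0,-40,85))],np.int32);k=np.zeros(f.shape[:2],np.uint8);cv2.fillPoly(k,[P],255)
print('brown on shelf px',cv2.countNonZero(cv2.bitwise_and(k,cv2.inRange(h,(5,70,90),(18,255,255)))),'of',cv2.countNonZero(k))
m=cv2.inRange(h,(18,90,90),(35,255,255));a,b=proj(c,B(78,7,137)).astype(int);m[:,:max(a-90,0)]=0;m[:max(b-90,0)]=0
kk=max(cv2.findContours(m,0,2)[0],key=cv2.contourArea);p,r=cv2.minEnclosingCircle(np.array([onz(c,*q[0],137)[:2] for q in kk],np.float32));print('roll',p,r)
```

```text
t 18.25 box [-15.8  -6.4 222.5] rot [1.7999e+02 1.0000e-02 8.2220e+01] Fbox [ 0.7  0.5 -0.1] op -0.1
pred home 346 219
knob blob [ 34  70  23  24 405] [351.01234568 220.64444444] [  6.2  13.4 153. ]
brown on shelf px 0 of 21546
roll (675.4763793945312, -72.2939224243164) 28.932010650634766
```

The knob is back at y = 13.4 (13.7–14.0 before the push), the shelf is empty and the gold roll has not moved. I hand in.

```bash
python3 -c "
from plant import ctrl
print(ctrl.close_job())"
```

```text
the job is handed in; nothing more can be done
None
```

The job is handed in at about 18 s: the pack went in through the flap and off the shelf, the flap fell shut behind it, and the bolt is pushed fully home (knob measured at y = 13.4 mm against 14 mm when home).

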